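# Seat the seed plate in the bench seeder

### The arm

A 7-joint arm with a two-finger parallel gripper is mounted at the origin on the work surface. World frame = base frame: x ahead of the robot, y to its left, z up, the work surface at z = 0. Lengths are in m, angles in rad, forces in N, time in s.
With the tool pointing down it reaches from about 0.375 to 0.925 m from the base axis. Payload 3.1 kg.
Tool frame: the origin (TCP) lies midway between the tips of the shut fingers; the grasp point (between the pads) lies 19 mm behind it; z points along the fingers, y is the line along which they close (so a half turn about z gives the same grasp; the last joint's range is limited). The gripper opens to 85 mm and grips with 20 to 120 N. Pads are 22 mm wide; open, the fingers measure 114 mm over their backs; the gripper's body (76 mm by 85 mm) begins 54 mm behind the grasp point. The pads swing forward as they close: fully open they stand 13 mm farther back than shut.
Start: joints at [1.163, 0.383, 0.044, 1.598, -0.018, 1.161, -0.05], TCP at [0.198, -0.619, 0.231] pointing down, gripper open.
Joint ranges: [-2.61, 2.61], [-0.41, 2.15], [-1.48, 1.57], [0, 2.5], [-1.57, 4.71], [0.05, 1.97], [-2.85, 2.85]. Speed limits (rad/s): [2.79, 2.79, 3.14, 3.14, 3.14, 3.14, 3.14].

### API

Orientations are given as a rotation vector (axis times angle).
In Python, from bench import env gives the robot as it stands.
- The arm moves only by the tool servo_tool, never from a script. Its argument "targets" is a list that holds one entry, the list of rows, each a list of 5 numbers: the shift along the tool's x, y, z in mm, then the turn about the tool's z in rad, then the opening, from -1 (shut) to 1 (fully open). In form: [[[tx, ty, tz, twist, hand], ...]]. A call has 1 to 20 rows; each row is the pose to reach, as a shift and turn from the pose commanded when the call began, along the tool's axes at that moment; what a row does not reach only later rows make up. A row lasts 1/12 s, in which the tool goes at most 41.7 mm and 7.16 degrees, less where a joint would pass 70% of its speed; a pose out of reach is approached as far as the arm can. A call with a gripper value outside its range is refused whole. The fingers move at their own pace and stop on an object; the grip force is fixed at half the most. Time passes only in rows, so rows that repeat a pose let the fingers close. It gives the time, the measured TCP pose, the force, the opening and the grip force at its end, in the units of the state.
- env.observe(): the state, without advancing time (a new reading comes with each control period).
- env.get_image(name): name is "side" or "top" or "wrist"; returns (picture, depth): 420x560x3 uint8, blue, green, red; 420x560 float32, m along the optical axis (not along the pixel's ray), 0 where there is no reading.
- env.camera_model(name): a dict with "fx", "fy", "cx", "cy" (pixels), "extrinsics" (4x4, takes a point from world to camera coordinates). Camera axes: x right, y down, z forward; pixel columns grow to the right and rows downward; lengths in m; the calibration is good to about 2 mm. The wrist camera is an equidistant fisheye: a pixel r from the principal point sees the ray r / f radians off the axis. A picture is of the moment at which its call begins: read the wrist's pose just before it. camera_model takes no time and is no camera call; for the wrist camera it gives the pose at the moment of the call.
- env.sign_off(): hands the job in; it is judged then, once.
Trained networks look in the newest picture that a camera, given by its name, has taken for a name from the list of things; names that differ only in an ending like _2 or _b are one class to them, and where a whole thing is asked for, a point or a joint stands for the part that bears it (a point fixed in the world has none). Each returns a list of dicts, best first, with "conf" (0 to 1); they miss things now and then, are a little off and sometimes report something else, mostly with a low value. They report only what shows in the picture. A call takes as long as a camera call. They do not tell look-alikes from the thing itself.
- env.search_frame(camera, thing): "position" ([row, column] in pixels, amid what is visible of it).
- env.masks_of(camera, thing): "region" (420x560 bool, what is visible of it) and "position" ([row, column] in pixels, amid what is visible of it).
- env.spot_point(camera, thing): "position" ([row, column] in pixels: a listed point, or the origin of a listed thing).
The state is a dict: "t": time; "joint_pos": joint angles; "joint_vel": joint speeds; "tau": joint torques, N m; "eef_pos": TCP position; "tool_rot": TCP orientation; "ft_force": force on the tool from outside, world axes, zero at the start; "torque": the same for the moment, N m; "gripper_width": finger opening in m; "gripper_force": force on a finger pad.
Only numpy, scipy, OpenCV 4.12 (cv2) and the standard library are available. Lean on these libraries where they do the work, as an engineer would, in place of code of your own. Each camera call takes 0.05 s, during which the arm holds its last target. There are 200 camera calls.

### The job

The yellow seed plate of the bench seeder was dropped on its spindle the wrong way round and is riding above the brass drive pin. Push it round by its ribs with a fingertip until its notch meets the pin, then press it down with the fingertip until it is fully home, flush with the rim of the dish. Do not lift the plate, and leave the hopper, vase, succulent bowl and bulb planter where they stand.

Things in the scene. Friction and masses are not known exactly. Their poses are not given: they have to be found in the camera images.
- seeder: Bench seeder, fixed to the bench: green housing 220 x 220 mm, top 60 mm above the bench, with a dark steel dish (inside diameter 168 mm, outside 188, floor 70 mm and rim 78 mm above the bench) that stands still while the drive is off. Origin: centre of the underside, under the spindle. x points from the spindle to the drive pin and seed chute, z up.
- pin (a point): Top of the brass drive pin, 73 mm from the spindle's axis, 80 mm above the bench. The pin is an 8 mm round bar lying along the radius: it comes through the dish rim (its 12 mm head shows outside, 85 to 99 mm from the axis, up to 82 mm above the bench) and reaches in to 66 mm from the axis, under the plate's edge. Its round top gives a little lead-in.
- spindle_top (a point): Top centre of the fixed upright steel spindle, 18 mm in diameter, 101 mm above the bench: the axis about which the plate turns.
- plate_top (a point): On the spindle's axis at the height of the top face of the yellow seed plate, a disc 160 mm in diameter and 8 mm thick with a ring of dark seed cells near its edge. A black rubber bush, 32 mm in diameter, stands 6 mm proud round the spindle. Home, the top face is 78 mm above the bench, level with the dish rim; at the start 88 to 91 mm.
- notch (a point): Middle of the plate's only notch, at the height of the plate's top face, 73 mm from the axis. The notch is open at the plate's edge, 14 mm wide and 16 mm deep: it clears the pin by 3 mm on each side.
- rib_a (a point): Middle of the top of one of the two upright ribs on the plate, 90 degrees counter-clockwise (from above) of the notch, 42 mm from the axis. Each rib is 8 mm thick, 40 mm long along the radius (22 to 62 mm from the axis) and stands 16 mm above the plate's top face.
- rib_b (a point): The same on the other rib, 90 degrees clockwise of the notch.
- seed_plate (a joint): Turn of the plate about the spindle in rad, growing counter-clockwise seen from above; 0 or 2 pi when the notch is over the pin. It starts anywhere from 0.7 to 5.6, turns freely either way against a light friction (0.06 N m) and stays where it is left.
- plate_lift (a joint): Height of the plate above its seat in m: 0 when fully home, 0.0105 to 0.0125 at the start. The rubber bush holds it at any height; about 5 N on the plate's top pushes it down the spindle. With the notch off the pin, the pin stops it at 0.010.
- hopper: Off-white open plastic hopper lifted off the seeder, 164 mm in diameter at the top, 125 mm tall, loose on the bench. Origin: centre of its underside, z up.
- vase: Green glass propagation vase, 92 mm in diameter, 130 mm tall, loose. Origin: centre of its underside, z up.
- succulent_bowl: White ceramic bowl planted with succulents, 136 mm in diameter, about 70 mm tall with its plants, loose. Origin: centre of its underside, z up.
- bulb_planter: Stainless steel bulb planter standing on its mouth, tube 70 mm in diameter, wooden cross handle 120 mm long, 219 mm tall in all, loose. Origin: centre of its underside, z up.
Things that resemble listed ones, but are neither listed nor needed, are in the scene too. Leave any blue or purple look-alike of the succulent_bowl alone.

How it is judged:
On the way, in this order (a step that is already met when the one before it is completed fails the run):
1. the plate is turned until its notch is over the drive pin (horizontal distance between notch and pin below 0.005 m), for 0.05 s.
2. the plate is pressed fully home over the pin (value of joint plate_lift below 0.002 m and horizontal distance between notch and pin below 0.005 m), for 0.2 s.
At the end, for the whole second after the job is handed in: The plate is down on its seat to within 2 mm, its notch over the pin to within 5 mm, at rest, and the hopper, vase, bowl and bulb planter stand upright within 30 mm of where they were (all of step 2 and velocity of joint seed_plate between -0.05 and 0.05 rad/s and distance of each of hopper, vase, succulent_bowl, bulb_planter from where it was at the start of the episode below 0.03 m and angle between each of hopper, vase, succulent_bowl, bulb_planter's own z axis and vertical below 0.2 rad); the robot touches nothing.
It fails at once if the plate is lifted: it rises more than about 4 mm above where it started (value of joint plate_lift above 0.016 m).
It fails at once if a bystander is shoved more than 30 mm or carried off (distance of any of hopper, vase, succulent_bowl, bulb_planter from where it was at the start of the episode above 0.03 m).
It fails at once if a bystander is tipped (angle between any of hopper, vase, succulent_bowl, bulb_planter's own z axis and vertical above 0.4 rad).
It fails at once if the plate is worked with the arm or the gripper's body instead of the fingers (contact force between the arm and seeder above 5 N).
It also fails if it takes over 48 s, if anything falls off the work surface, if the arm or the gripper's body presses on something with over 40 N, if the wrist force passes 120 N, or if a joint passes its speed limit or range.

## Working session

There is one attempt and no reset: what is moved stays moved. The work goes in short steps, Python scripts to look and compute and a tool call to move; the robot and the scene stay as the last step left them, time stands still between calls to the robot, and variables do not carry over. Pictures are saved under pics/ and viewed, at most 10 in all, crops included, and the job is handed in when it is done.

Besides the shell and the picture viewer there is one more tool, called as name(argument=value, ...) on one line, values as JSON. servo_tool: Moves the arm, as the interface text tells. Its arguments: {"type":"object","properties":{"targets":{"type":"array"}},"required":["targets"]}

```bash
mkdir -p pics; cat > h.py <<'E'
import numpy as np, cv2
from bench import env
from scipy.spatial.transform import Rotation as R
def ray(cam,rc,z):
    "world point on plane z seen at pixel rc (pinhole cams)"
    m=env.camera_model(cam);E=np.array(m["extrinsics"])
    d=np.array([(rc[1]-m["cx"])/m["fx"],(rc[0]-m["cy"])/m["fy"],1.])
    Rw=E[:3,:3].T;o=-Rw@E[:3,3];d=Rw@d
    return o+d*(z-o[2])/d[2]
def pix(cam,p):
    m=env.camera_model(cam);E=np.array(m["extrinsics"]);c=E[:3,:3]@p+E[:3,3]
    return c[1]/c[2]*m["fy"]+m["cy"],c[0]/c[2]*m["fx"]+m["cx"]
E
python3 - <<'E'
from h import *
ims=[env.get_image(c)[0] for c in("top","side")]
for n,i in zip(("top","side"),ims): cv2.imwrite(f"pics/{n}0.png",i)
for cam in("top","side"):
  for t,z in(("pin",.08),("spindle_top",.101),("notch",.09),("rib_a",.106),("plate_top",.09),("seeder",0),("hopper",0),("vase",0),("succulent_bowl",0),("bulb_planter",0)):
    for r in env.spot_point(cam,t)[:3]:
        print(cam,t,round(r["conf"],2),np.round(r["position"]),np.round(ray(cam,r["position"],z),3))
s=env.observe();print(s["t"],s["eef_pos"],s["tool_rot"],R.from_rotvec(s["tool_rot"]).as_matrix().round(3))
E
```

```text
top pin 0.86 [213. 333.] [ 0.559 -0.119  0.08 ]
top spindle_top 0.79 [242. 328.] [ 0.49  -0.103  0.101]
top notch 0.8 [241. 358.] [ 0.494 -0.176  0.09 ]
top rib_a 0.96 [262. 328.] [ 0.442 -0.103  0.106]
top rib_a 0.63 [225. 325.] [ 0.528 -0.096  0.106]
top plate_top 0.77 [246. 325.] [ 0.479 -0.097  0.09 ]
top seeder 0.88 [248. 324.] [ 0.481 -0.108  0.   ]
top seeder 0.57 [173. 262.] [0.674 0.058 0.   ]
top hopper 0.66 [302. 393.] [ 0.349 -0.283  0.   ]
top vase 0.91 [239. 235.] [0.498 0.121 0.   ]
top succulent_bowl 0.92 [168. 188.] [0.684 0.251 0.   ]
top succulent_bowl 0.64 [172. 258.] [0.678 0.068 0.   ]
top succulent_bowl 0.61 [110. 282.] [0.855 0.006 0.   ]
top bulb_planter 0.64 [245. 442.] [ 0.494 -0.415  0.   ]
side pin 0.92 [183. 312.] [ 0.544 -0.126  0.08 ]
side spindle_top 0.85 [183. 342.] [ 0.474 -0.103  0.101]
side notch 0.81 [166. 334.] [ 0.492 -0.19   0.09 ]
side notch 0.53 [182. 321.] [ 0.522 -0.117  0.09 ]
side rib_a 0.85 [179. 356.] [ 0.44  -0.114  0.106]
side rib_a 0.83 [182. 319.] [ 0.527 -0.095  0.106]
side plate_top 0.56 [184. 341.] [ 0.476 -0.114  0.09 ]
side plate_top 0.36 [281. 327.] [0.498 0.189 0.09 ]
side seeder 0.72 [215. 336.] [ 0.481 -0.104  0.   ]
side hopper 0.83 [178. 382.] [ 0.352 -0.281  0.   ]
side vase 0.71 [280. 327.] [0.497 0.108 0.   ]
side succulent_bowl 0.91 [198. 235.] [ 0.751 -0.148  0.   ]
side succulent_bowl 0.76 [328. 220.] [0.691 0.247 0.   ]
side succulent_bowl 0.71 [258. 244.] [0.682 0.065 0.   ]
side bulb_planter 0.92 [151. 336.] [ 0.487 -0.423  0.   ]
1.1 [ 0.19818318 -0.61903924  0.23126238] [-3.10392132e+00 -4.84745399e-01 -2.96340452e-05] [[ 0.952  0.305  0.   ]
 [ 0.305 -0.952  0.   ]
 [ 0.    -0.    -1.   ]]
```

View pics/top0.png

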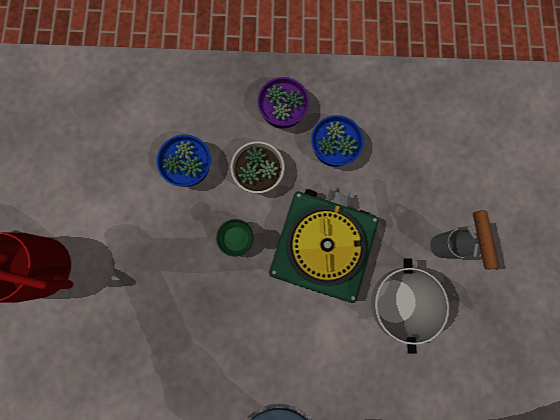

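View pics/side0.png

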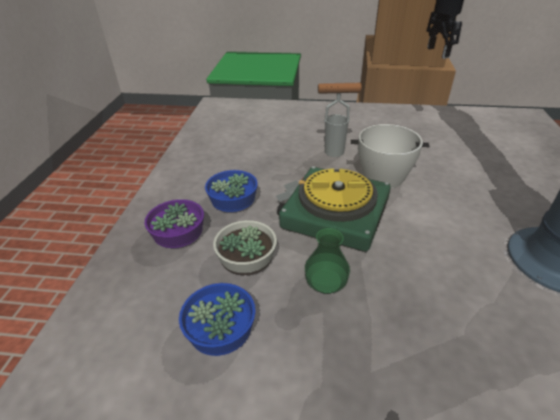

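The side and top pictures agree: there is one seeder, with the spindle at about top (327,244), the pin at (338,210) and the notch at (358,243). The ribs are at (328,226) and (327,262). The real succulent bowl is the white one at (258,168). I'll refine this with an enlarged crop and depth.

```bash
cat >> h.py <<'E'
def cloud(cam,dep):
    m=env.camera_model(cam);E=np.array(m["extrinsics"])
    v,u=np.mgrid[:dep.shape[0],:dep.shape[1]]
    c=np.stack([(u-m["cx"])/m["fx"]*dep,(v-m["cy"])/m["fy"]*dep,dep],-1)
    return (c-E[:3,3])@E[:3,:3]
def measure(name=None):
    im,dep=env.get_image("top");P=cloud("top",dep)
    if name: cv2.imwrite(f"pics/{name}.png",cv2.resize(im[180:310,260:400],None,fx=5,fy=4.6,interpolation=cv2.INTER_CUBIC))
    hsv=cv2.cvtColor(im,cv2.COLOR_BGR2HSV)
    win=np.zeros(dep.shape,bool);win[180:315,255:400]=True
    y=win&(hsv[...,0]>18)&(hsv[...,0]<35)&(hsv[...,1]>120)
    g=win&(hsv[...,0]>50)&(hsv[...,0]<90)&(hsv[...,1]>80)&(abs(P[...,2]-.06)<.012)
    return im,P,y,g
E
python3 - <<'E'
from h import *
im,P,y,g=measure("crop1")
z=P[...,2]
pl=y&(dd:=(abs(z-.09)<.006)); rb=y&(z>.098)
cs=cv2.findContours(y.astype(np.uint8),cv2.RETR_EXTERNAL,cv2.CHAIN_APPROX_NONE)[0]
c=max(cs,key=cv2.contourArea);hull=cv2.convexHull(c)
W=np.array([ray("top",(q[1],q[0]),np.median(z[pl])) for q in hull[:,0]])
(cx,cy),r=cv2.minEnclosingCircle(W[:,:2].astype(np.float32));print("plate z",np.median(z[pl]),"circle",cx,cy,r)
gw=P[g][:,:2].astype(np.float32);print("housing",cv2.minAreaRect(gw))
for n,m in cv2.connectedComponents(rb.astype(np.uint8)),:
    for k in range(1,n):
        if (m==k).sum()>4:
            q=P[m==k];print("rib",q.mean(0).round(4),(m==k).sum())
for t,zz in(("pin",.08),("notch",.09),("rib_a",.106),("spindle_top",.101)):
  for r in env.spot_point("top",t)[:2]: print(t,r["conf"],np.round(r["position"],1),ray("top",r["position"],zz).round(4))
m=env.camera_model("top");E=np.array(m["extrinsics"]);print("cam",-E[:3,:3].T@E[:3,3])
E
```

```text
plate z 0.0894650834411237 circle 0.48355013132095337 -0.10187749564647675 0.082001231610775
housing ((0.49808448553085327, -0.054596543312072754), (0.31705716252326965, 0.21986766159534454), 73.15657806396484)
rib [ 0.5257 -0.0971  0.1049] 62
rib [ 0.4416 -0.103   0.1044] 69
pin 0.7 [212.9 333.9] [ 0.5603 -0.1208  0.08  ]
notch 0.93 [243.4 358.9] [ 0.4878 -0.1778  0.09  ]
rib_a 0.85 [224.4 324.1] [ 0.5288 -0.0936  0.106 ]
rib_a 0.64 [262.9 327.6] [ 0.4407 -0.1017  0.106 ]
spindle_top 0.59 [241.2 329.5] [ 0.4906 -0.1069  0.101 ]
cam [0.42185142 0.02661629 0.9768931 ]
```

View pics/crop1.png

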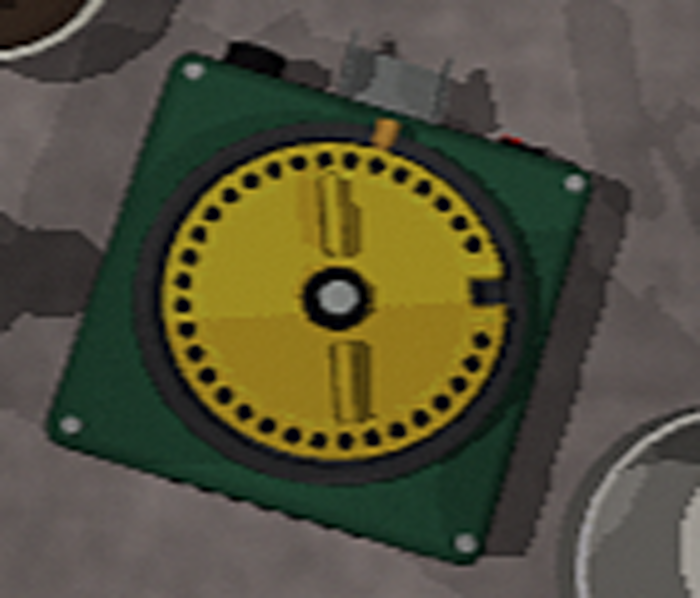

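The crop shows the brass pin at crop (387,130), the notch at (488,290), the ribs at (338,215) and (350,382), and the housing yawed about -17.7°. The notch is at about -86° and needs about +68° counter-clockwise. I'll shut the fingers and go over rib_a's clockwise side.

servo_tool(targets=[[[0,0,-40,0,-1],[0,0,-80,0,-1],[25,-20,-100,0,-1],[56,-43,-100,0,-1],[87,-67,-100,0,-1],[118,-91,-100,0.05,-1],[149,-115,-100,0.1,-1],[180,-139,-100,0.15,-1],[211,-163,-100,0.2,-1],[242,-187,-100,0.24,-1],[273,-211,-100,0.24,-1],[304,-235,-100,0.24,-1],[335,-259,-100,0.24,-1],[366,-283,-100,0.24,-1],[397,-307,-100,0.24,-1],[428,-331,-100,0.24,-1],[465,-361,-100,0.24,-1],[465,-361,-80,0.24,-1],[465,-361,-60,0.24,-1],[465,-361,-60,0.24,-1]]])

```text
t: 3.02
eef_pos: [0.5288, -0.1315, 0.2872]
tool_rot: [-3.137, -0.115, 0.012]
ft_force: [-1.5, -0.9, -0.0]
gripper_width: 0.0001
gripper_force: 0.0
```

```bash
python3 - <<'E'
from h import *
f=lambda x,y:(180+(y+.5)/4.6-.5,260+(x+.5)/5-.5)
S=[ray("top",f(*c),.061)[:2] for c in((193,70),(574,182),(465,543),(70,425))]
print(np.round(S,4),"centre",np.mean(S,0).round(4))
v=(S[0]-S[3]+S[1]-S[2]);w=(S[0]-S[1]+S[3]-S[2]);print("yaw",np.degrees(np.arctan2(v[1],v[0])),np.degrees(np.arctan2(-w[0],w[1])))
h=ray("top",f(387,130),.081)[:2];n=ray("top",f(488,290),.0895)[:2];sp=ray("top",f(339,297),.101)[:2]
c=np.mean(S,0);print("pin",h,"spindle",sp,"ang",[np.degrees(np.arctan2(*(q-c)[::-1])) for q in(h,n)])
E
```

```text
[[ 0.6062 -0.0357]
 [ 0.5501 -0.2237]
 [ 0.3618 -0.1675]
 [ 0.4178  0.0205]] centre [ 0.484  -0.1016]
yaw -16.62511781060509 -16.605023241842265
pin [ 0.57256648 -0.12821683] spindle [ 0.48360522 -0.10198353] ang [np.float64(-16.724542886076797), np.float64(-85.62839880761192)]
```

servo_tool(targets=[[[0,0,40,0,-1],[0,0,80,0,-1],[0,0,120,0,-1],[0,0,150,0,-1],[0,0,170,0,-1],[0,0,185,0,-1],[0,0,190,0,-1],[0,0,190,0,-1]]])

```text
t: 3.68
eef_pos: [0.5299, -0.1344, 0.1005]
tool_rot: [-3.139, -0.107, 0.004]
ft_force: [1.1, -0.3, 0.4]
gripper_width: -0.0002
gripper_force: 0.0
```

servo_tool(targets=[[[0,-6,0,0,-1],[0,-12,0,0,-1],[0.3,-17,0,0,-1],[1,-19.5,0,-0.05,-1],[2,-22,0,-0.105,-1],[3.2,-27,0,-0.21,-1],[3.9,-32,0,-0.315,-1],[4,-37,0,-0.42,-1],[3.7,-42,0,-0.525,-1],[2.8,-47,0,-0.63,-1],[1.4,-51.5,0,-0.735,-1],[0.5,-54,0,-0.79,-1],[-0.6,-56,0,-0.84,-1],[-1.7,-58.3,0,-0.89,-1],[-2.8,-60.5,0,-0.94,-1],[-2.8,-60.5,0,-0.94,-1]]])

```text
t: 5.02
eef_pos: [0.5247, -0.0728, 0.1026]
tool_rot: [2.746, 1.521, 0.002]
ft_force: [-0.0, -1.0, 0.5]
gripper_width: -0.0
gripper_force: 0.3
```

```bash
python3 - <<'E'
from h import *
im,P,y,g=measure("crop2")
side,_=env.get_image("side");cv2.imwrite("pics/side2.png",cv2.resize(side[140:250,260:410],None,fx=5,fy=5))
c=np.array([.4838,-.1018])
for cam in("top","side"):
 for t,zz in(("notch",.09),("rib_a",.106)):
  for r in env.spot_point(cam,t)[:2]:
   w=ray(cam,r["position"],zz);print(cam,t,round(r["conf"],2),np.round(r["position"],1),w.round(4),np.degrees(np.arctan2(*(w[:2]-c)[::-1])))
s=env.observe();print(s["t"],s["eef_pos"],s["tool_rot"],s["ft_force"])
E
```

```text
top rib_a 0.97 [256.9 339.1] [ 0.4548 -0.1281  0.106 ] -137.79750101831408
top rib_a 0.94 [232.7 312.6] [ 0.5089 -0.067   0.106 ] 54.19874057134795
side notch 0.78 [174.  314.7] [ 0.5402 -0.1507  0.09  ] -40.92573233497655
side rib_a 0.96 [171.4 349.2] [ 0.457  -0.1462  0.106 ] -121.1793088249618
side rib_a 0.94 [188.1 322.8] [ 0.5176 -0.0712  0.106 ] 42.16491660349419
5.3167 [ 0.52456919 -0.07315163  0.1017375 ] [2.74923385e+00 1.51882843e+00 1.71204888e-03] [ 0.6550528  -0.00490805  0.67568251]
```

View pics/crop2.png

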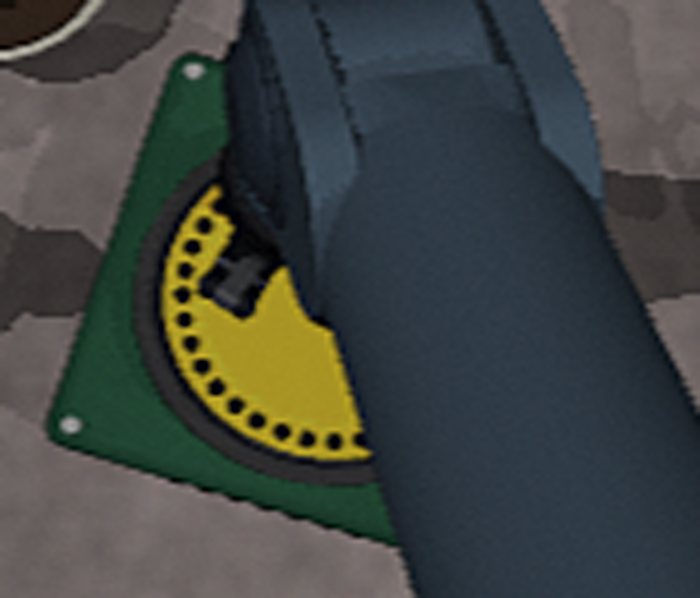

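The arm hides the pin and ribs from above in this crop; the fingertips show at crop (237,280). I'll check the side view.

View pics/side2.png

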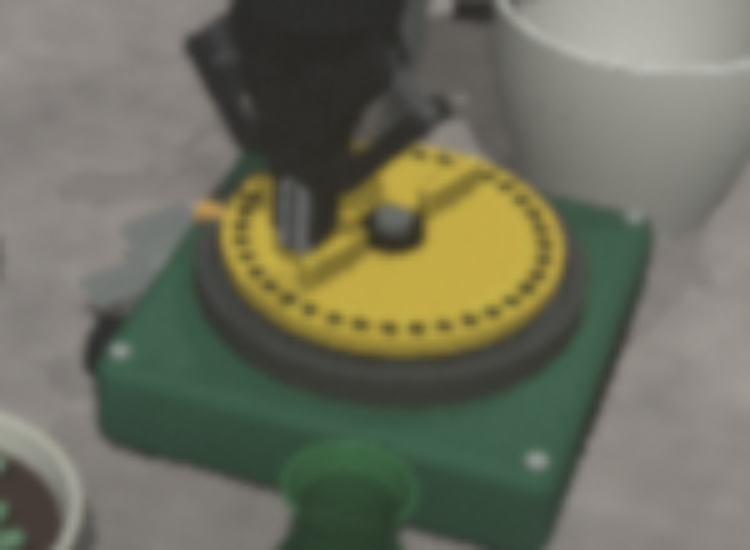

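Rib_a is now at about 49.5° from the rib pair in both views, and its target is about 73.3°. I'll push about 20° more, 4 mm lower, then retreat for a clean top view.

servo_tool(targets=[[[0,0,4,0,-1],[0.9,-2.5,4,-0.05,-1],[1.8,-4.9,4,-0.105,-1],[2.4,-7.5,4,-0.155,-1],[3,-10,4,-0.21,-1],[3.4,-12.5,4,-0.26,-1],[3.7,-15,4,-0.315,-1],[3.8,-16.9,4,-0.35,-1],[3.8,-16.9,4,-0.35,-1],[4.5,-8,4,-0.35,-1],[4.5,2,4,-0.35,-1],[4.5,6,-30,-0.35,-1],[4.5,6,-70,-0.35,-1],[4.5,6,-110,-0.35,-1],[-30,10,-140,-0.35,-1],[-70,15,-150,-0.35,-1],[-110,20,-150,-0.35,-1],[-150,25,-150,-0.35,-1],[-190,30,-150,-0.35,-1],[-220,30,-150,-0.35,-1]]])

```text
t: 6.98
eef_pos: [0.4305, -0.2811, 0.2515]
tool_rot: [2.447, 1.967, -0.002]
ft_force: [1.3, 0.1, -0.5]
gripper_width: -0.0
gripper_force: 0.0
```

```bash
cat > m.py <<'E'
import sys
from h import *
im,P,y,g=measure(sys.argv[1])
c=np.array([.4838,-.1018]);A=[]
for t,zz in(("notch",.09),("rib_a",.106)):
  for r in env.spot_point("top",t)[:2]:
   w=ray("top",r["position"],zz);A.append(w);print(t,round(r["conf"],2),np.round(r["position"],1),w.round(4),np.degrees(np.arctan2(*(w[:2]-c)[::-1])))
n,m=cv2.connectedComponents((y&(P[...,2]>.098)).astype(np.uint8))
for k in range(1,n):
  if (m==k).sum()>15: q=P[m==k].mean(0);print("rib",q.round(4),(m==k).sum(),np.degrees(np.arctan2(*(q[:2]-c)[::-1])))
pl=y&(abs(P[...,2]-.086)<.01);print("plate z",np.median(P[...,2][pl]))
s=env.observe();print(s["t"],s["eef_pos"].round(4),s["tool_rot"],s["ft_force"])
E
python3 m.py crop3
```

```text
notch 0.56 [212.8 340.9] [ 0.5594 -0.1359  0.09  ] -24.283159092870047
rib_a 0.73 [251.8 341.4] [ 0.4665 -0.1334  0.106 ] -118.63151799309377
rib_a 0.6 [235.9 310.4] [ 0.5014 -0.062   0.106 ] 66.16398046814635
rib [ 0.4974 -0.0599  0.1175] 63 71.99240131510942
rib [ 0.4684 -0.1395  0.104 ] 63 -112.25455380924271
plate z 0.08848068514926519
7.1333 [ 0.4302 -0.28    0.2509] [-2.45186140e+00 -1.96354829e+00  1.43882035e-03] [ 0.63899204  0.88475874 -1.18137111]
```

View pics/crop3.png

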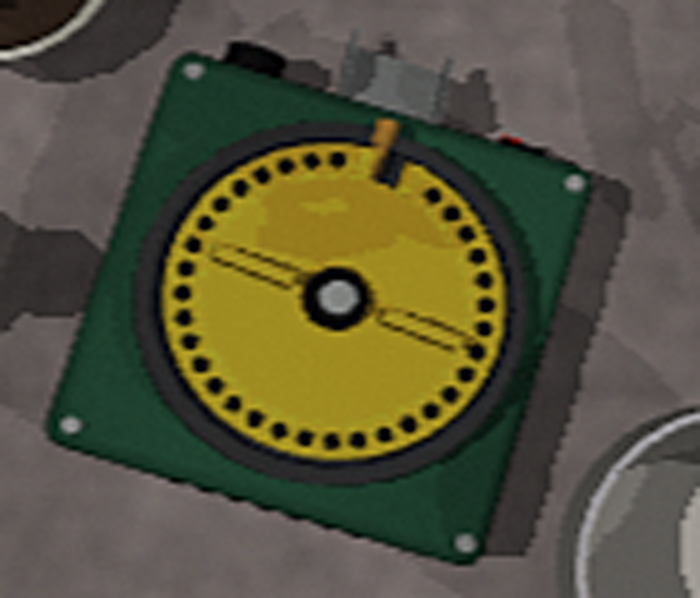

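Crop 3 shows the notch at about crop (393,170), with the pin at (386,140) still in its left half. A few degrees remain, which I'll measure precisely from the saved geometry.

```bash
cat > n.py <<'E'
from h import *
import sys
im=env.get_image("top")[0]; zt=float(sys.argv[1])
c=np.array([.4838,-.1018]); a=np.radians(np.arange(-60,30,.5))
for r in (.062,.066,.069,.076,.078):
    px=np.array([pix("top",np.array([c[0]+r*np.cos(t),c[1]+r*np.sin(t),zt])) for t in a],np.float32)
    s=cv2.remap(im,px[None,:,1],px[None,:,0],cv2.INTER_LINEAR)[0]
    red=s[:,2].astype(int)
    dark=np.degrees(a[red<95]); print(r,"dark deg",dark.min() if len(dark) else None,dark.max() if len(dark) else None,np.round(dark,1).tolist() if len(dark)<60 else len(dark))
f=lambda x,y:(180+(y+.5)/4.6-.5,260+(x+.5)/5-.5)
if len(sys.argv)>2:
    A,B=[np.mean([ray("top",f(*q),zt+.016)[:2] for q in Q],0) for Q in (((212,255),(218,243),(305,275),(292,288)),((385,308),(378,320),(472,345),(460,352)))]
    print(A,B,(A+B)/2,np.degrees(np.arctan2(*(A-B)[::-1])))
E
python3 n.py .0895 1
```

```text
0.062 dark deg None None []
0.066 dark deg -26.5 -16.0 [-26.5, -26.0, -25.5, -25.0, -24.5, -24.0, -23.5, -23.0, -22.5, -22.0, -21.5, -21.0, -20.5, -20.0, -19.5, -19.0, -18.5, -18.0, -17.5, -17.0, -16.5, -16.0]
0.069 dark deg -59.99999999999999 29.500000000000004 91
0.076 dark deg -25.5 -17.0 [-25.5, -25.0, -24.5, -24.0, -23.5, -23.0, -22.5, -22.0, -21.5, -21.0, -20.5, -20.0, -19.5, -19.0, -18.5, -18.0, -17.5, -17.0]
0.078 dark deg -26.0 -17.5 [-26.0, -25.5, -25.0, -24.5, -24.0, -23.5, -23.0, -22.5, -22.0, -21.5, -21.0, -20.5, -20.0, -19.5, -19.0, -18.5, -18.0, -17.5]
[ 0.49832342 -0.06328752] [ 0.46711333 -0.14032243] [ 0.48271837 -0.10180498] 67.94505518389037
```

The notch is at about -21.5° and the pin at -16.65°, so about +5° is left. I'll go back to the earlier contact pose and add 5°.

servo_tool(targets=[[[40,10,0,0,-1],[80,20,0,0,-1],[120,30,0,0,-1],[160,40,0,0,-1],[195,50,0,0,-1],[219,54,20,0,-1],[219,54,60,0,-1],[219,54,100,0,-1],[219,54,135,0,-1],[219,54,154,0,-1],[221,48,154,0,-1],[223,42,154,0,-1],[225,37,154,0,-1],[226.4,32.7,154,0,-1],[226.8,31.6,154,-0.02,-1],[227.2,30.6,154,-0.045,-1],[227.6,29.6,154,-0.065,-1],[227.9,28.6,154,-0.087,-1],[227.9,28.6,154,-0.087,-1],[227.9,28.6,154,-0.087,-1]]])

```text
t: 8.85
eef_pos: [0.5083, -0.0591, 0.0975]
tool_rot: [2.355, 2.079, 0.0]
ft_force: [1.6, 0.5, 1.0]
gripper_width: 0.0004
gripper_force: 0.5
```

```bash
python3 - <<'E'
from h import *
s=env.observe();print(s["t"],s["eef_pos"],s["ft_force"],s["torque"])
E
```

```text
8.85 [ 0.508289   -0.05906523  0.09753711] [1.57234396 0.50553013 1.00349326] [ 0.00314664 -0.2174763   0.00025239]
```

servo_tool(targets=[[[0,8,0,0,-1],[0,16,0,0,-1],[0,20,-30,0,-1],[0,20,-70,0,-1],[0,20,-110,0,-1],[-30,20,-140,0,-1],[-70,15,-150,0,-1],[-110,10,-150,0,-1],[-150,0,-150,0,-1],[-190,-10,-150,0,-1],[-220,-20,-150,0,-1]]])

```text
t: 9.77
eef_pos: [0.4595, -0.2791, 0.2472]
tool_rot: [2.358, 2.075, -0.002]
ft_force: [0.3, -0.8, -0.7]
gripper_width: 0.0001
gripper_force: 0.0
```

```bash
python3 m.py crop4; python3 n.py .0895
```

```text
notch 0.76 [214.7 335.2] [ 0.5545 -0.1223  0.09  ] -16.148468620686202
rib_a 0.98 [248.6 344.2] [ 0.474 -0.14   0.106] -104.46206546019674
rib_a 0.58 [236.4 309.5] [ 0.5002 -0.0599  0.106 ] 68.62457528113545
rib [ 0.4951 -0.0598  0.104 ] 62 74.94379232752004
rib [ 0.4721 -0.1402  0.1039] 64 -106.95654940090523
plate z 0.08842905027376835
9.9167 [ 0.4589 -0.2789  0.2466] [-2.36276262e+00 -2.06871730e+00  1.81141156e-03] [ 0.95545659  0.55386656 -0.30811087]
0.062 dark deg None None []
0.066 dark deg -21.0 -9.5 [-21.0, -20.5, -20.0, -19.5, -19.0, -18.5, -18.0, -17.5, -17.0, -13.0, -12.5, -12.0, -11.5, -11.0, -10.5, -10.0, -9.5]
0.069 dark deg -58.5 27.0 79
0.076 dark deg -20.5 -10.5 [-20.5, -20.0, -19.5, -19.0, -18.5, -18.0, -17.5, -13.0, -12.5, -12.0, -11.5, -11.0, -10.5]
0.078 dark deg -20.5 -10.5 [-20.5, -20.0, -19.5, -19.0, -18.5, -18.0, -17.5, -12.5, -12.0, -11.5, -11.0, -10.5]
```

View pics/crop4.png

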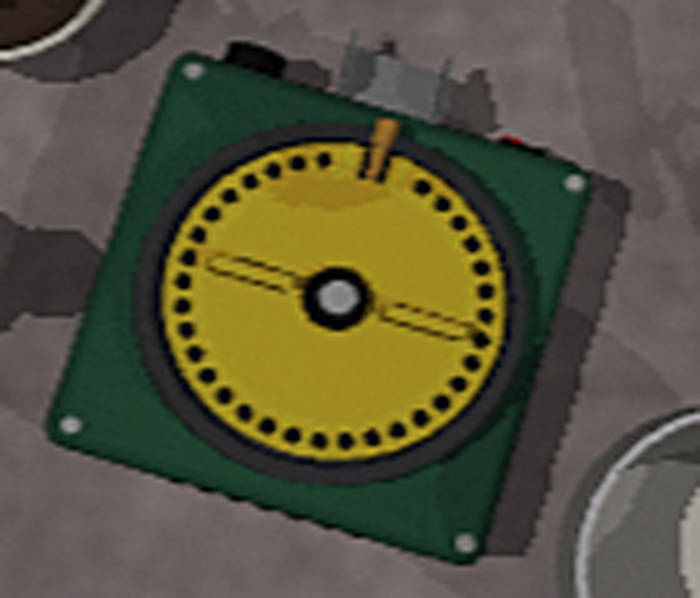

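Crop 4 shows the pin at crop (375,155) in the middle of the notch, with dark gaps on both sides: notch centre about -15.4°, pin about -15.2° as seen. That is within about 1.5 mm, so I'll press at radius 40 mm on the notch side, straight down.

servo_tool(targets=[[[35,8,0,0,-1],[70,16,0,0,-1],[105,24,0,0,-1],[140,33,0,0,-1],[172,41,0,0,-1],[172,41,35,0,-1],[172,41,70,0,-1],[172,41,105,0,-1],[172,41,130,0,-1],[172,41,145,0,-1],[172,41,150,0,-1],[172,41,154,0,-1],[172,41,157,0,-1],[172,41,160,0,-1],[172,41,160,0,-1]]])

```text
t: 11.22
eef_pos: [0.5237, -0.1087, 0.088]
tool_rot: [2.353, 2.079, 0.002]
ft_force: [-1.0, 0.8, 0.0]
gripper_width: -0.0002
gripper_force: 0.0
```

servo_tool(targets=[[[0,0,2,0,-1],[0,0,4,0,-1],[0,0,6,0,-1],[0,0,8,0,-1],[0,0,10,0,-1],[0,0,10,0,-1]]])

```text
t: 11.72
eef_pos: [0.524, -0.1089, 0.0778]
tool_rot: [2.354, 2.079, 0.002]
ft_force: [-0.1, 0.7, 4.4]
gripper_width: 0.0006
gripper_force: 2.4
```

servo_tool(targets=[[[0,0,2,0,-1],[0,0,4,0,-1],[0,0,6,0,-1],[0,0,6,0,-1]]])

```text
t: 12.05
eef_pos: [0.5245, -0.109, 0.0758]
tool_rot: [2.353, 2.078, -0.003]
ft_force: [-9.1, 0.8, 29.9]
gripper_width: -0.0005
gripper_force: 14.5
```

The plate bottomed out at 30 N with the tip at about 0.076, so it should be home. I'll lift off and verify.

servo_tool(targets=[[[0,0,-6,0,-1],[0,0,-20,0,-1],[0,0,-60,0,-1],[0,0,-100,0,-1],[0,0,-140,0,-1],[-40,0,-165,0,-1],[-80,0,-165,0,-1],[-120,0,-165,0,-1],[-160,0,-165,0,-1],[-190,0,-165,0,-1],[-190,0,-165,0,-1]]])

```text
t: 12.97
eef_pos: [0.4951, -0.3083, 0.2353]
tool_rot: [2.369, 2.062, -0.008]
ft_force: [-0.7, -1.0, 0.3]
gripper_width: -0.0002
gripper_force: 0.0
```

```bash
python3 m.py crop5; python3 n.py .078; python3 - <<'E'
from h import *
s=env.get_image("side")[0];a=cv2.imread("pics/crop5.png");b=cv2.resize(s[150:250,260:410],None,fx=4,fy=4)
cv2.imwrite("pics/both5.png",cv2.resize(np.vstack([cv2.resize(a,(600,450)),b]),(480,590)))
E
```

```text
notch 0.57 [217.7 334.2] [ 0.5473 -0.1199  0.09  ] -15.882250024720125
rib_a 0.76 [236.  312.7] [ 0.5013 -0.0673  0.106 ] 63.13604890329072
rib_a 0.63 [251.8 342.2] [ 0.4666 -0.1353  0.106 ] -117.23637266657212
plate z 0.07900032872877431
13.1167 [ 0.4988 -0.2972  0.2356] [-2.35450459e+00 -2.07697983e+00 -8.19413924e-04] [ 0.33986581  0.79587741 -0.53017054]
0.062 dark deg None None []
0.066 dark deg -21.0 -10.0 [-21.0, -20.5, -20.0, -19.5, -19.0, -18.5, -18.0, -17.5, -17.0, -16.5, -15.0, -14.5, -14.0, -13.5, -13.0, -12.5, -12.0, -11.5, -11.0, -10.5, -10.0]
0.069 dark deg -58.5 26.0 73
0.076 dark deg -57.00000000000001 -11.0 [-57.0, -19.5, -19.0, -14.0, -13.5, -13.0, -12.5, -12.0, -11.5, -11.0]
0.078 dark deg -20.5 -11.5 [-20.5, -20.0, -19.5, -19.0, -14.0, -13.5, -13.0, -12.5, -12.0, -11.5]
```

View pics/both5.png

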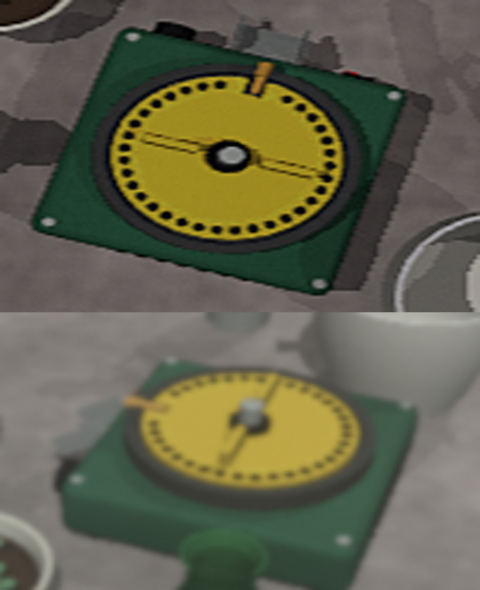

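Both views show the plate flush with the rim and the pin in the notch. Plate depth fell from 0.089 to 0.079, and it met a hard stop under 30 N. I'll hand it in after a quick rim and bystander check.

```bash
python3 - <<'E'
from h import *
im,P,y,g=measure()
d=np.hypot(P[...,0]-.4838,P[...,1]+.1018);z=P[...,2]
rim=np.median(z[(d>.086)&(d<.092)]);pl=np.median(z[y&(d<.078)&(d>.03)]);print("rim",rim,"plate",pl)
for t in("hopper","vase","succulent_bowl","bulb_planter"):
    for c in("top","side"):
        env.get_image(c) if t=="hopper" else 0
        print(t,c,[ray(c,r["position"],0).round(3)[:2].tolist() for r in env.spot_point(c,t)[:2]])
if pl-rim<.002: print(env.sign_off())
E
```

```text
rim 0.07897270484684987 plate 0.0789410561120331
hopper top [[0.349, -0.286], [0.489, -0.108]]
hopper side [[0.355, -0.286]]
vase top [[0.492, 0.118]]
vase side [[0.497, 0.103], [0.482, -0.111]]
succulent_bowl top [[0.686, 0.258], [0.852, 0.005]]
succulent_bowl side [[0.681, 0.067], [0.69, 0.248]]
bulb_planter top [[0.497, -0.414]]
bulb_planter side [[0.487, -0.409]]
the job is handed in; nothing more can be done
None
```

The job is handed in: the seed plate's notch is over the drive pin and the plate is pressed fully home, level with the dish rim. The hopper, vase, bowl and bulb planter measured where they stood at the start, to within the camera error.

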